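Dock the filter housing and hold its bayonet cap at the vent position

ROBOT

A 6-joint arm with a two-finger parallel gripper is mounted at the origin on a cart in front of the work surface, level with it; the furniture and walls round the work are solid. World frame = base frame: x ahead of the robot, y to its left, z up, the work surface at z = 0. Lengths are in m, angles in rad, forces in N, time in s.
With the tool pointing down it reaches from about 0.325 to 0.775 m from the base axis. Payload 5.5 kg.
Tool frame: the origin (TCP) lies on the centre line of the jaws, within the pads' length; the fingertips stand 25 mm ahead of it and the grasp point (between the pads) lies 6 mm ahead of it (arm.nose_length is the z of the fingertips in the tool frame, in m); z points along the fingers, y is the line along which they close (so a half turn about z gives the same grasp; the last joint's range is limited). The gripper opens to 88 mm and grips with 3 to 60 N. Pads are 20 mm wide; open, the fingers measure 115 mm over their backs; the gripper's body (75 mm by 178 mm) begins 61 mm behind the grasp point.
Start: joints at [1.074, 0.091, 1.231, -0, 1.82, -0.057], TCP at [0.255, 0.543, 0.248] pointing down, gripper open.
Joint ranges: [-2.87, 2.87], [-0.86, 2.18], [0.17, 2.46], [-1.51, 4.65], [0.06, 2.69], [-2.65, 2.65]. Speed limits (rad/s): [2.57, 2.57, 3.01, 3.14, 3.14, 3.14].

INTERFACE

Orientations are given as a unit quaternion [w, x, y, z].
In Python, from workcell import readout, read_camera, calibration, ticket, arm gives the robot as it stands.
- The arm moves only by the tool step_arm, never from a script. Its argument "series" is one flat list of numbers, 6 for each row, row after row: the shift along the tool's x, y, z in m, then the turn, a rotation vector about the tool's x, y, z in rad. In form: [x, y, z, rx, ry, rz, x, y, z, rx, ry, rz, ...]. A call has 1 to 20 rows; each row shifts and turns the commanded pose from where the row before left it, along the tool's axes as they then stand; what a row does not reach is not made up. A row lasts 1/10 s, in which the tool goes at most 50 mm and 8.59 degrees, less where a joint would pass 70% of its speed; a pose out of reach is approached as far as the arm can. A call is refused whole if a number of a shift passes 0.05 or a number of a turn 0.15, either way. A call with a gripper value outside its range is refused whole. "grip" is the opening, from -1 (shut) to 1 (fully open), set as the call begins (left out, the last holds). The fingers move at their own pace and stop on an object; "newtons" is the grip in N (left out, the last holds). Time passes only in rows, so rows that do not move let the fingers close. It gives the time, the measured TCP pose, the force, the opening and the grip force at its end, in the units of the state.
- readout.read_state(): the state, without advancing time (a new reading comes with each control period).
- read_camera(name): name is "scene" or "side" or "wrist"; returns the picture (384x512x3 uint8, blue, green, red); there is no depth.
- calibration(name): a dict with "camera_matrix" (3x3 intrinsics, pixels), "world_from_camera" (4x4, takes a point from camera to world coordinates). Camera axes: x right, y up, looking along -z (the intrinsics and any distortion apply to the point x, -y, -z); pixel columns grow to the right and rows downward; lengths in m; the calibration is good to about 2 mm. A picture is of the moment at which its call begins: read the wrist's pose just before it. calibration takes no time and is no camera call; for the wrist camera it gives the pose at the moment of the call.
- ticket.sign_off(): hands the job in; it is judged then, once.
The state is a dict: "time": time; "qpos": joint angles; "qd": joint speeds; "tau": joint torques, N m; "tcp_pos": TCP position; "eef_rot": TCP orientation; "wrist_force": force on the tool from outside, world axes, zero at the start; "wrist_torque": the same for the moment, N m; "opening": finger opening in m; "finger_force": force on a finger pad.
Only numpy, scipy, OpenCV 4.12 (cv2) and the standard library are available. Lean on these libraries where they do the work, as an engineer would, in place of code of your own. Each camera call takes 0.05 s, during which the arm holds its last target. There are 200 camera calls.

TASK

First slide the carriage with the open filter housing to the left until it is home against its end stop. Then fit the loose winged bayonet cap into the housing, lugs through the two notches and flange down on the rim, and turn it clockwise (seen from above) halfway to its lock, so that the wing points at the two raised vent marks on the rim; never turn it on into the lock click. Finish still gripping the wing there so the line can bleed, with the carriage still home, and leave the union, elbow and pressure gauge where they are.

Things in the scene. Friction and masses are not known exactly. Their poses are not given: they have to be found in the camera images.
- carriage (a joint): position of the carriage on its slide, in m: 0 at the right-hand end, 0.100 home against the aluminium stop block at the left-hand end; it grows along the +y axis of collar_seat. Rubs with about 4 N and stays where it is left.
- carriage_handle (a point): on the carriage's upright dark post handle, on the robot's side of the housing (80 mm from its axis, along -x of collar_seat). The post is 16 mm (x) by 14 mm (y, the slide direction), top 76 mm above the cart top, on a bracket whose top is at 30 mm. This point: on the post's axis, 58 mm above the cart top; axes as collar_seat. The post can be pinched along y from above.
- collar_seat (a point): where the cap's origin lies when fully seated: on the upright axis of the round steel housing (88 mm outer diameter) on the carriage, 52 mm above the cart top. x = line through the two entry notches, away from the robot and handle; y = slide direction towards the stop; z up. The bore floor is 3 mm below this point. Seated, the lugs lie under the rim's lip with 3 mm of play.
- collar_rim (a point): centre of the housing's mouth at rim height, 20 mm above collar_seat, same axes. The mouth is 54 mm wide inside a 6 mm thick lip; two notches in the lip, at +x and -x, reach out to 72 mm across and are about 18 mm wide. Once down, the cap turns only clockwise from above: entry at 0, vent marks at 45, lock at 90 degrees (lugs along y), then a stop.
- vent_marks (a point): two raised dark ribs (9 x 5 mm, 3.5 mm high), one on each side of the housing's rim. Origin on its axis at rim height, z up; x runs through both ribs, 45 degrees clockwise from the notches seen from above. The cap turns freely up to about 57 degrees, where two spring plungers (short dark barrels outside on the housing) are lightly felt; they click just before the lock.
- vent_cap: loose bayonet cap, 180 g, aluminium with black wing, standing on the cart right or left of the slide, any yaw. Origin: centre of the underside, z up. Plug 50 mm wide, tapered at the foot; lugs along +x and -x (66 mm over both, 12 mm wide, 3 to 11 mm up); flange 68 mm wide, 20 to 26 mm up; wing grip 52 mm long along x, 14 mm thick, 26 to 60 mm up. The same after a half turn.
- union_a: bystander: brass pipe union, 54 x 54 x 48 mm, standing on the cart on the side where the cap is not; origin under its centre
- elbow_b: bystander: galvanised pipe elbow, 56 x 56 x 41 mm, at the near edge, right of the slide; origin under its centre
- pressure_gauge: bystander: round black dial gauge with brass stem lying on its back, 88 x 63 x 24 mm, at the right behind the work; origin under its centre
Mind the look-alikes: they are no part of the job. Leave any pink or red look-alike of the vent_cap alone.

How it is judged:
By the outcome, as a careful person would: the job done as asked, in the order asked, and still so for the second after the job is handed in, while the arm keeps its last pose, push and grip.
It also fails if it takes over 69 s, if anything falls off the work surface, if the arm or the gripper's body presses on something with over 40 N, if the wrist force passes 120 N, or if a joint passes its speed limit or range.

## Working session

There is one attempt and no reset: what is moved stays moved. The work goes in short steps, Python scripts to look and compute and a tool call to move; the robot and the scene stay as the last step left them, time stands still between calls to the robot, and variables do not carry over. Pictures are saved under pics/ and viewed, at most 10 in all, crops included, and the job is handed in when it is done.

Besides the shell and the picture viewer there is one more tool, called after "Call:" by a JSON object that holds its "name" and its "arguments", one argument or row to a line. step_arm: Moves the arm, as the interface text tells. Its arguments: {"type":"object","properties":{"series":{"type":"array","items":{"type":"number"}},"grip":{"type":"number"},"newtons":{"type":"number"}},"required":["series"]}

```bash
mkdir -p pics; ls; python3 - <<'E'
from workcell import readout, read_camera, calibration
import cv2,numpy as np
s=readout.read_state();print(s)
for n in ["scene","side"]:
    c=calibration(n);print(n,np.round(np.array(c["camera_matrix"]),1).tolist(),np.round(np.array(c["world_from_camera"]),3).tolist(),[k for k in c])
a=read_camera("scene");b=read_camera("side")
cv2.imwrite("pics/scene0.png",a);cv2.imwrite("pics/side0.png",b)
E
```

```text
pics
{'time': 0.0, 'qpos': array([ 1.07428900e+00,  9.18471936e-02,  1.23184471e+00,  4.10850908e-06,
        1.81979137e+00, -5.67250286e-02]), 'qd': array([ 1.03893814e-03,  1.49956551e-03,  3.18362530e-04,  9.16419163e-04,
       -4.08362467e-06,  1.05656601e-03]), 'tau': array([ 7.60183884e-04, -4.46446681e+01, -4.06448579e+01,  6.98414468e-02,
        2.94613244e-02, -1.38569817e-04]), 'tcp_pos': array([0.25534617, 0.54269079, 0.24653706]), 'eef_rot': array([-2.60082104e-04,  2.18122807e-01,  9.75920872e-01, -9.08831464e-04]), 'wrist_force': array([ 0.15829252, -0.12030627, -0.18141046]), 'wrist_torque': array([0.00133704, 0.02214637, 0.00818092]), 'finger_force': 0.0, 'opening': 0.08793955319158948}
scene [[488.5, 0.0, 255.9], [0.0, 488.5, 194.0], [0.0, 0.0, 1.0]] [[0.557, 0.593, -0.581, -0.295], [-0.83, 0.394, -0.394, -0.522], [-0.005, 0.702, 0.712, 1.079], [0.0, 0.0, 0.0, 1.0]] ['camera_matrix', 'world_from_camera']
side [[377.6, 0.0, 260.8], [0.0, 377.6, 190.9], [0.0, 0.0, 1.0]] [[0.858, 0.344, -0.382, 0.05], [-0.514, 0.576, -0.636, -0.701], [0.002, 0.742, 0.67, 0.873], [0.0, 0.0, 0.0, 1.0]] ['camera_matrix', 'world_from_camera']
```

View pics/scene0.png

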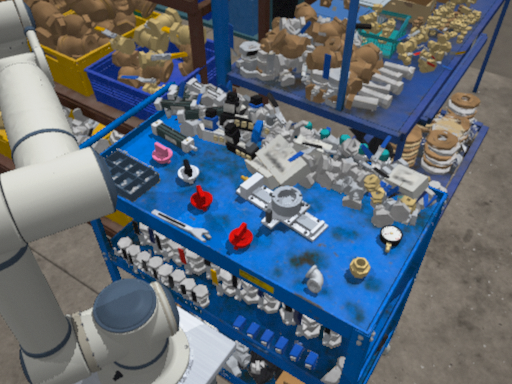

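View pics/side0.png

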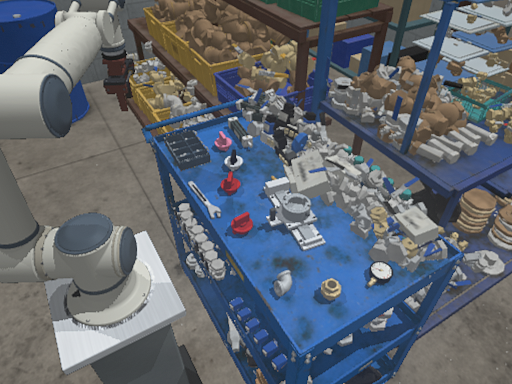

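The scene view shows the aluminium cap with the black wing at about (188,173), with red and pink look-alikes round it. The housing is at about (287,200) and the stop plate is towards the upper left. The side view shows the cap at (233,160) and the housing at (293,207). Next I'll enlarge crops of both.

```bash
cat > h.py <<'E'
from workcell import readout, read_camera, calibration
import cv2,numpy as np
from scipy.spatial.transform import Rotation as R
def ray(n,uv,c=None):
    c=c or calibration(n);K=np.array(c["camera_matrix"]);T=np.array(c["world_from_camera"])
    p=np.linalg.solve(K,[uv[0],uv[1],1]);return T[:3,3],T[:3,:3]@(p*[1,-1,-1])
def onz(n,uv,z,c=None):
    o,d=ray(n,uv,c);return o+d*(z-o[2])/d[2]
def proj(n,P,c=None):
    c=c or calibration(n);K=np.array(c["camera_matrix"]);T=np.array(c["world_from_camera"])
    q=(np.atleast_2d(P)-T[:3,3])@T[:3,:3]*[1,-1,-1];q=q@K.T;return q[:,:2]/q[:,2:]
def crop(img,x0,y0,w,h,k): return cv2.resize(img[y0:y0+h,x0:x0+w],None,fx=k,fy=k,interpolation=cv2.INTER_CUBIC)
E
python3 - <<'E'
from h import *
a=cv2.imread("pics/scene0.png");b=cv2.imread("pics/side0.png")
cv2.imwrite("pics/c0.png",np.vstack([crop(a,160,140,190,72,4)*1,crop(a,160,180,190,72,4)])[:600]) if 0 else None
cv2.imwrite("pics/c0.png",crop(a,165,145,170,110,4.7))
for n,h,c in (("scene",(287,192),(188,170)),("side",(293,200),(233,158))):
    print(n,onz(n,h,.072),onz(n,c,.04))
E
```

```text
scene [ 0.58425222 -0.03519026  0.072     ] [0.52357434 0.29001601 0.04      ]
side [ 0.57046411 -0.02703664  0.072     ] [0.5299254  0.29550057 0.04      ]
```

View pics/c0.png

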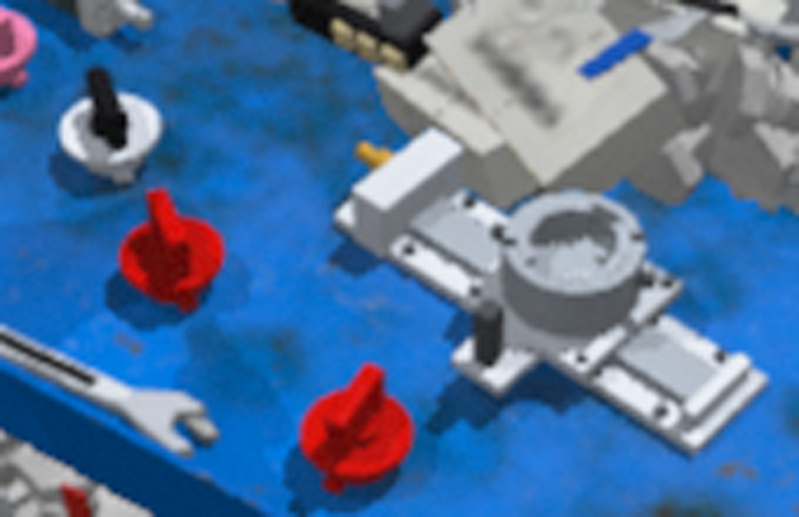

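```bash
python3 - <<'E'
from h import *
f=lambda x,y:(165+x/4.7,145+y/4.7)
H=onz("scene",f(573,243),.072);P=onz("scene",f(487,305),.076)
print("rim",H,"post",P,"yaw",np.degrees(np.arctan2(*(H-P)[1::-1])),np.linalg.norm((H-P)[:2]))
a=onz("scene",f(335,215),.008);b=onz("scene",f(690,448),.008);d=a-b;print("rail",a,b,np.degrees(np.arctan2(-d[0],d[1])))
print("cap flange",onz("scene",f(110,135),.026),"wing top",onz("scene",f(98,72),.06),onz("scene",f(112,145),.026))
for p in((172,262,.026),(357,435,.026)):print("red",onz("scene",f(*p[:2]),p[2]))
s=readout.read_state();q=s["eef_rot"];print(R.from_quat([*q[1:],q[0]]).as_matrix().round(3))
print(np.round(np.linalg.inv(np.array(calibration("wrist")["world_from_camera"]))[:3],3),calibration("wrist")["world_from_camera"])
print(calibration("wrist")["camera_matrix"])
E
```

```text
rim [ 0.56779273 -0.04490703  0.072     ] post [ 0.49207626 -0.03099817  0.076     ] yaw -10.408991606031666 0.07698337606883321
rail [0.5578705  0.12954407 0.008     ] [ 0.51472458 -0.16207453  0.008     ] -8.416041553946858
cap flange [0.52182317 0.28880042 0.026     ] wing top [0.53899711 0.30874021 0.06      ] [0.51494926 0.28143087 0.026     ]
red [0.45175112 0.1804529  0.026     ]
red [0.40063597 0.00081143 0.026     ]
[[-0.905  0.426 -0.001]
 [ 0.426  0.905 -0.002]
 [ 0.    -0.002 -1.   ]]
[[ 0.426  0.905 -0.002 -0.599]
 [-0.864  0.406 -0.298  0.034]
 [-0.268  0.128  0.955 -0.391]] [[ 0.42608445 -0.86392548 -0.26848614  0.1798948 ]
 [ 0.90468134  0.40625577  0.12848314  0.57838305]
 [-0.00192582 -0.29763907  0.95467653  0.38259843]
 [ 0.          0.          0.          1.        ]]
[[295.07168697   0.         256.90358925]
 [  0.         295.07168697 184.99704754]
 [  0.           0.           1.        ]]
```

Call:
{"name": "step_arm", "arguments": {
  "series": [0,0,0,0,0,-0.14,0,0,0,0,0,-0.14,-0.0214,-0.0353,0.003,0,0,0,-0.0214,-0.0353,0.003,0,0,0,-0.0214,-0.0353,0.003,0,0,0,-0.0214,-0.0353,0.003,0,0,0,-0.0214,-0.0353,0.003,0,0,0,-0.0214,-0.0353,0.003,0,0,0,-0.0214,-0.0353,0.003,0,0,0,-0.0214,-0.0353,0.003,0,0,0,-0.0214,-0.0353,0.003,0,0,0,-0.0214,-0.0353,0.003,0,0,0,-0.0214,-0.0353,0.003,0,0,0,-0.0214,-0.0353,0.003,0,0,0,-0.0214,-0.0353,0.003,0,0,0,-0.0214,-0.0353,0.003,0,0,0,-0.0214,-0.0353,0.003,0,0,0,0,0,0,0,0,0,0,0,0,0,0,0]
}}

```text
time: 2.0
tcp_pos: [0.4879, -0.0314, 0.2019]
eef_rot: [-0.001, 0.081, 0.997, 0.0]
wrist_force: [-1.0, -0.7, -0.1]
opening: 0.0876
finger_force: 0.0
```

```bash
python3 - <<'E'
from h import *
c=calibration("wrist");a=read_camera("wrist");cv2.imwrite("pics/w1.png",a);np.savez("w1.npz",**c)
cv2.imwrite("pics/w1b.png",cv2.resize(a,None,fx=1.5,fy=1.5))
E
```

```text
(no output)
```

View pics/w1b.png

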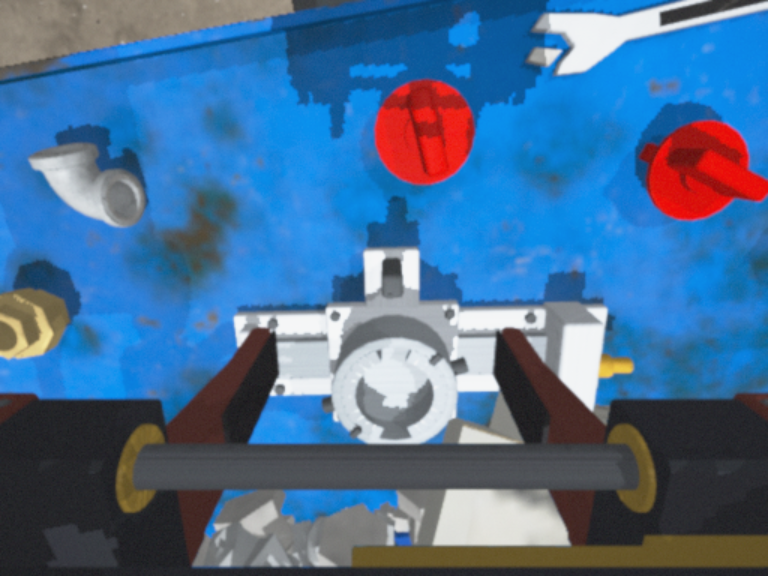

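The wrist view (at 1.5x) shows the post at (391,265) and the rim centre at about (395,390). The vent ribs are at (330,405) and (460,366), the stop block is at (573,350), and the slide runs nearly parallel to the jaw axis. Next I'll turn these into world positions.

```bash
python3 - <<'E'
from h import *
c=dict(np.load("w1.npz"));print("cam",c["world_from_camera"][:3,3])
g=lambda x,y,z:onz("wrist",(x/1.5,y/1.5),z,c)
H=g(395,390,.072);print("rim",H)
v1,v2=g(330,405,.074),g(460,366,.074);d=v2-v1;print("vent",v1,v2,(v1+v2)/2,np.linalg.norm(d),np.degrees(np.arctan2(d[1],d[0])))
a,b=g(235,318,.01),g(545,311,.01);d=b-a;y=np.degrees(np.arctan2(-d[0],d[1]));print("rail yaw",y)
yaw=np.radians(-9)
ex=np.array([np.cos(yaw),np.sin(yaw),0]);ey=np.array([-ex[1],ex[0],0])
P=H-.08*ex;P[2]=0
print("post",P)
for z in(.03,.076):print(z,(proj("wrist",[P+ex*i*.008+ey*j*.007+[0,0,z] for i in(-1,1) for j in(-1,1)],c)*1.5).round().tolist())
print("stop face",g(548,310,.04),g(556,395,.04), "post top",g(391,264,.076))
E
```

```text
cam [ 0.40576343 -0.01785422  0.33800925]
rim [ 0.56759093 -0.03752477  0.072     ]
vent [ 0.5707072  -0.08316923  0.074     ] [0.55543937 0.00814696 0.074     ] [ 0.56307329 -0.03751114  0.074     ] 0.09258376331923196 99.49190819400805
rail yaw -7.917855662506341
post [ 0.48857586 -0.02501002  0.        ]
0.03 [[384.0, 250.0], [404.0, 250.0], [384.0, 272.0], [404.0, 271.0]]
0.076 [[384.0, 268.0], [407.0, 268.0], [384.0, 292.0], [406.0, 292.0]]
stop face [0.54012655 0.07921543 0.04      ] [0.61139072 0.08149204 0.04      ] post top [ 0.47791237 -0.02601148  0.076     ]
```

```bash
python3 - <<'E'
from h import *
a=cv2.imread("pics/w1.png");cv2.imwrite("pics/w1c.png",crop(a,205,150,120,150,4))
E
```

```text
(no output)
```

View pics/w1c.png

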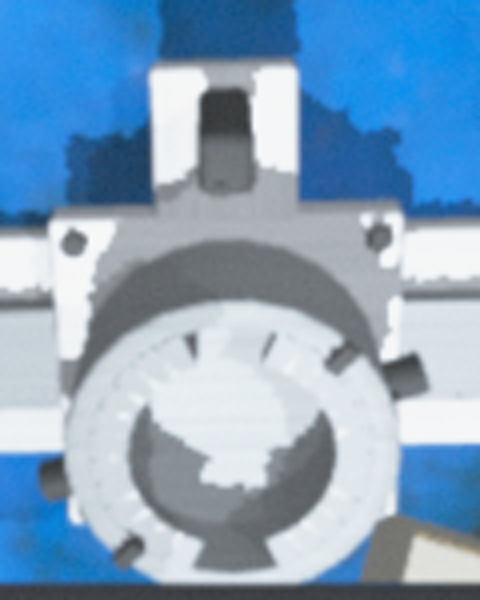

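The crop shows the post's top face at (226,160), the vent ribs at (347,357) and (130,547), and the notches at (231,335) and (233,555). The barrels outside are the plungers.

```bash
python3 - <<'E'
from h import *
c=dict(np.load("w1.npz"))
g=lambda x,y,z:onz("wrist",(205+x/4,150+y/4),z,c)
ang=lambda d:np.degrees(np.arctan2(d[1],d[0]))
v1,v2=g(347,357,.074),g(130,547,.074);print("vents",(v1+v2)/2,ang(v2-v1)+45,np.linalg.norm(v2-v1))
n1,n2=g(231,340,.072),g(234,552,.072);print("notch",(n1+n2)/2,ang(n2-n1))
import itertools
e=np.array([g(x,y,.072) for x,y in((66,455),(400,440),(238,300))]);A=np.c_[2*e[:,:2],np.ones(3)];s=np.linalg.solve(A,(e[:,:2]**2).sum(1));print("circ",s[:2],np.sqrt(s[2]+s[0]**2+s[1]**2))
print("post",g(226,158,.076))
st=readout.read_state();print(st["tcp_pos"])
E
```

```text
vents [ 0.57064327 -0.03747251  0.074     ] -9.128008194160806 0.07796042766474906
notch [ 0.57021289 -0.03814142  0.072     ] -8.2262188907377
circ [ 0.57126643 -0.03820849] 0.04293500567901011
post [ 0.4909519  -0.02730709  0.076     ]
[ 0.48782925 -0.03057127  0.20227542]
```

Call:
{"name": "step_arm", "arguments": {
  "series": [-0.0025,0.0046,0.018,0,0,-0.014,0,0,0.03,0,0,0,0,0,0.03,0,0,0,0,0,0.03,0,0,0,0,0,0.02,0,0,0,0,0,0.01,0,0,0,0,0,0,0,0,0]
}}

```text
time: 2.75
tcp_pos: [0.4904, -0.0256, 0.0635]
eef_rot: [-0.001, 0.072, 0.997, 0.0]
wrist_force: [-0.2, 0.6, -0.5]
opening: 0.088
finger_force: 0.0
```

Call:
{"name": "step_arm", "arguments": {
  "series": [0,0,0,0,0,0,0,0,0,0,0,0,0,0,0,0,0,0,0,0,0,0,0,0,0,0,0,0,0,0,0,0,0,0,0,0,0,0,0,0,0,0,0,0,0,0,0,0],
  "grip": -1,
  "newtons": 30
}}

```text
time: 3.55
tcp_pos: [0.4913, -0.0268, 0.0646]
eef_rot: [-0.0, 0.073, 0.997, 0.0]
wrist_force: [0.2, -0.4, 0.6]
opening: 0.0275
finger_force: 0.0
```

Call:
{"name": "step_arm", "arguments": {
  "series": [0,0,0,0,0,0,0,0,0,0,0,0,0,0,0,0,0,0,0,0,0,0,0,0]
}}

```text
time: 3.95
tcp_pos: [0.4912, -0.0271, 0.0646]
eef_rot: [-0.0, 0.073, 0.997, -0.0]
wrist_force: [0.4, -2.4, -0.1]
opening: 0.0139
finger_force: 30.0
```

Call:
{"name": "step_arm", "arguments": {
  "series": [0,0.005,0,0,0,0,0,0.01,0,0,0,0,0,0.01,0,0,0,0,0,0.01,0,0,0,0,0,0.01,0,0,0,0,0,0.005,0,0,0,0]
}}

```text
time: 4.55
tcp_pos: [0.4983, 0.0232, 0.0646]
eef_rot: [-0.001, 0.073, 0.997, -0.0]
wrist_force: [-3.2, -3.9, 0.4]
opening: 0.014
finger_force: 30.0
```

Call:
{"name": "step_arm", "arguments": {
  "series": [0,0.004,0,0,0,0,0,0.003,0,0,0,0,0,0.002,0,0,0,0,0,0,0,0,0,0]
}}

```text
time: 4.95
tcp_pos: [0.4995, 0.0319, 0.0646]
eef_rot: [-0.001, 0.073, 0.997, 0.0]
wrist_force: [-4.3, -1.2, 1.1]
opening: 0.0141
finger_force: 30.0
```

Call:
{"name": "step_arm", "arguments": {
  "series": [0,0.002,0,0,0,0,0,0.002,0,0,0,0,0,0,0,0,0,0]
}}

```text
time: 5.25
tcp_pos: [0.5, 0.0357, 0.0646]
eef_rot: [-0.001, 0.073, 0.997, 0.0]
wrist_force: [-5.0, -2.4, 2.1]
opening: 0.0141
finger_force: 30.0
```

Call:
{"name": "step_arm", "arguments": {
  "series": [0.0004,0.002,0,0,0,0,0.0003,0.002,0,0,0,0,0,0,0,0,0,0]
}}

```text
time: 5.55
tcp_pos: [0.5005, 0.0397, 0.0646]
eef_rot: [0.0, 0.073, 0.997, 0.0]
wrist_force: [-0.4, -2.3, -0.2]
opening: 0.0137
finger_force: 30.0
```

Call:
{"name": "step_arm", "arguments": {
  "series": [0.0002,0.002,0,0,0,0,0.0002,0.002,0,0,0,0,0,0,0,0,0,0]
}}

```text
time: 5.85
tcp_pos: [0.5011, 0.0437, 0.0646]
eef_rot: [0.001, 0.073, 0.997, -0.0]
wrist_force: [2.7, -4.5, -1.3]
opening: 0.0136
finger_force: 30.0
```

Call:
{"name": "step_arm", "arguments": {
  "series": [0,0.002,0,0,0,0,0,0.002,0,0,0,0,0,0,0,0,0,0]
}}

```text
time: 6.15
tcp_pos: [0.5011, 0.0439, 0.0646]
eef_rot: [-0.0, 0.074, 0.997, -0.004]
wrist_force: [0.3, -19.3, 1.2]
opening: 0.0135
finger_force: 30.0
```

Call:
{"name": "step_arm", "arguments": {
  "series": [0,0.002,0,0,0,0,0,0.002,0,0,0,0,0,0,0,0,0,0]
}}

```text
time: 6.45
tcp_pos: [0.5011, 0.044, 0.0645]
eef_rot: [-0.001, 0.075, 0.997, -0.008]
wrist_force: [-4.5, -32.0, 1.5]
opening: 0.0139
finger_force: 30.1
```

Call:
{"name": "step_arm", "arguments": {
  "series": [0,0.002,0,0,0,0,0,0.002,0,0,0,0,0,0,0,0,0,0]
}}

```text
time: 6.75
tcp_pos: [0.5012, 0.0442, 0.0644]
eef_rot: [-0.001, 0.076, 0.997, -0.011]
wrist_force: [-7.5, -46.0, 4.0]
opening: 0.0145
finger_force: 30.0
```

Call:
{"name": "step_arm", "arguments": {
  "series": [0,-0.006,0,0,0,0,0,-0.005,0,0,0,0,0,0,0,0,0,0]
}}

```text
time: 7.05
tcp_pos: [0.5011, 0.0437, 0.0645]
eef_rot: [0.001, 0.073, 0.997, -0.0]
wrist_force: [2.9, -7.1, -2.3]
opening: 0.0139
finger_force: 30.0
```

Call:
{"name": "step_arm", "arguments": {
  "series": [0,0,0,0,0,0,0,0,0,0,0,0,0,0,0,0,0,0,0,0,0,0,0,0,0,0,0,0,0,0,0,0,-0.01,0,0,0,0,0,-0.03,0,0,0,0,0,-0.04,0,0,0,0,0,-0.04,0,0,0,0,0,-0.03,0,0,0,0,0,0,0,0,0],
  "grip": 1
}}

```text
time: 8.15
tcp_pos: [0.5024, 0.0447, 0.2213]
eef_rot: [0.005, 0.073, 0.997, 0.001]
wrist_force: [0.3, -0.3, 0.0]
opening: 0.0874
finger_force: 0.0
```

```bash
python3 - <<'E'
from h import *
c=calibration("wrist");a=read_camera("wrist");cv2.imwrite("pics/w2.png",a);np.savez("w2.npz",**c)
print(readout.read_state()["tcp_pos"])
H=np.array([.5803,.0327,.072]);p=proj("wrist",H,c)[0];print(p)
x0,y0=int(p[0])-95,int(p[1])-75;print(x0,y0)
cv2.imwrite("pics/w2c.png",crop(a,x0,y0,190,150,4))
E
```

```text
[0.50171594 0.04469984 0.21809023]
[255.93904547 247.85458406]
160 172
```

View pics/w2c.png

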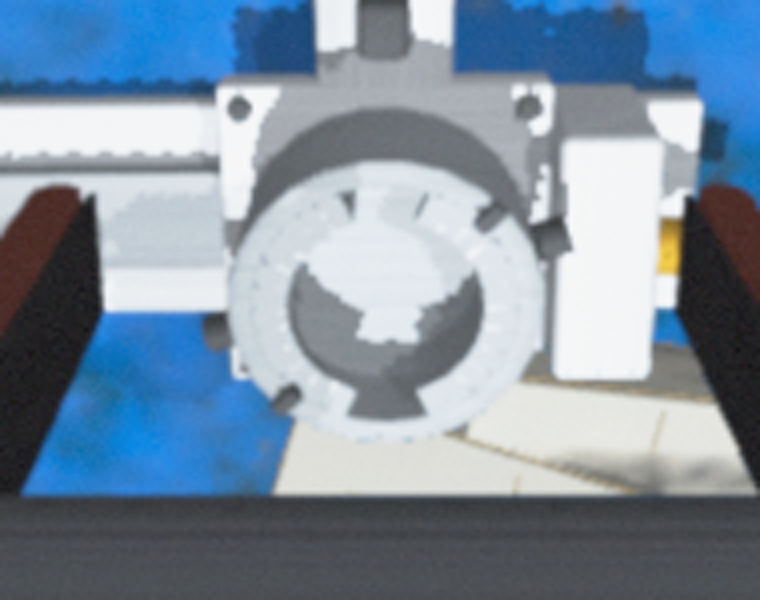

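```bash
python3 - <<'E'
from h import *
c=dict(np.load("w2.npz"))
g=lambda x,y,z:onz("wrist",(160+x/4,172+y/4),z,c)
ang=lambda d:np.degrees(np.arctan2(d[1],d[0]))
v1,v2=g(493,215,.074),g(287,397,.074);print("vents",(v1+v2)/2,ang(v2-v1)+45)
n1,n2=g(386,212,.072),g(387,398,.072);print("notch",(n1+n2)/2,ang(n2-n1))
e=np.array([g(x,y,.072) for x,y in((228,300),(546,300),(386,158),(386,440))])[:,:2]
A=np.c_[2*e,np.ones(4)];s=np.linalg.lstsq(A,(e**2).sum(1),rcond=None)[0];print("circ",s[:2],np.sqrt(s[2]+s[0]**2+s[1]**2))
E
```

```text
vents [0.58080967 0.03358629 0.074     ] -8.45356954333765
notch [0.5816626 0.033257  0.072    ] -8.114570138075285
circ [0.58085917 0.03352058] 0.043219720524626117
```

Call:
{"name": "step_arm", "arguments": {
  "series": [0.002,0.035,0,0,0,0,0.002,0.035,0,0,0,0,0.002,0.035,0,0,0,0,0.002,0.035,0,0,0,0,0.002,0.035,0,0,0,0,0.003,0.035,0,0,0,0,0.003,0.035,0,0,0,0,0,0,0,0,0,0,0,0,0,0,0,0]
}}

```text
time: 9.1
tcp_pos: [0.5198, 0.2895, 0.2128]
eef_rot: [-0.001, 0.072, 0.997, -0.001]
wrist_force: [-0.3, -0.9, -0.6]
opening: 0.0879
finger_force: 0.0
```

```bash
python3 - <<'E'
from h import *
c=calibration("wrist");a=read_camera("wrist");cv2.imwrite("pics/w3.png",a);np.savez("w3.npz",**c)
s=readout.read_state();print(s["tcp_pos"],s["eef_rot"])
p=proj("wrist",[.522,.289,.04],c)[0];x0,y0=int(p[0])-100,int(p[1])-75;print(x0,y0)
cv2.imwrite("pics/w3c.png",crop(a,x0,y0,200,150,4))
E
```

```text
[0.52007219 0.28875102 0.2133104 ] [-9.11569260e-04  7.27199150e-02  9.97351649e-01 -8.19010455e-04]
156 101
```

View pics/w3c.png

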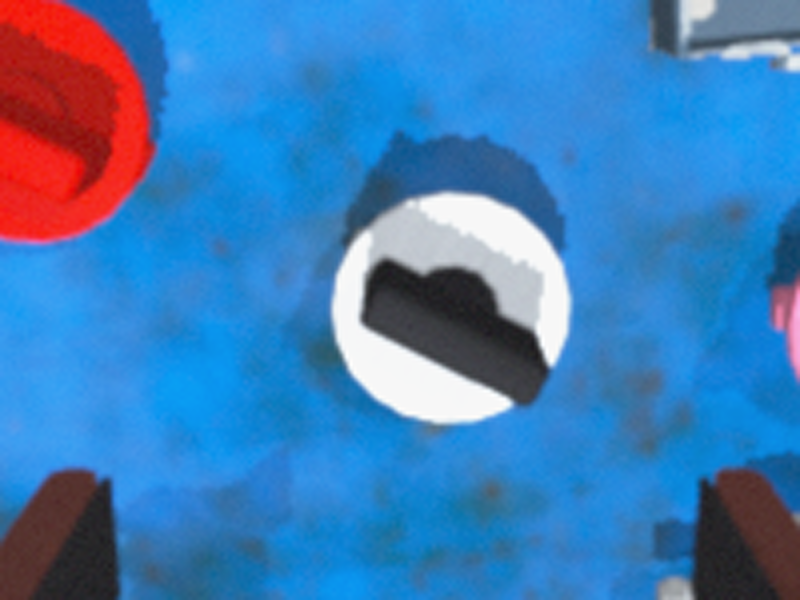

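The view shows the cap's flange centred at (451,307). The wing's top edges run from (372,292) to (548,368) and from (362,325) to (527,405).

```bash
python3 - <<'E'
from h import *
c=dict(np.load("w3.npz"))
g=lambda x,y,z:onz("wrist",(156+x/4,101+y/4),z,c)
ang=lambda d:np.degrees(np.arctan2(d[1],d[0]))
e=np.array([g(x,y,.026) for x,y in((332,307),(571,307),(451,190),(451,423))])[:,:2]
A=np.c_[2*e,np.ones(4)];s=np.linalg.lstsq(A,(e**2).sum(1),rcond=None)[0];print("circ",s[:2],np.sqrt(s[2]+s[0]**2+s[1]**2))
p=[g(*q,.06) for q in((372,292),(548,368),(362,325),(527,405))]
print(ang(p[1]-p[0]),ang(p[3]-p[2]),sum(p)/4,np.linalg.norm(p[1]-p[0]),np.linalg.norm(p[3]-p[2]),np.linalg.norm(p[2]-p[0]))
q=readout.read_state()["eef_rot"];M=R.from_quat([*q[1:],q[0]]).as_matrix();print(M.round(3),readout.read_state()["qpos"])
E
```

```text
circ [0.53065152 0.30145661] 0.03419672524456519
57.583305383198386 54.7746940490231 [0.5309657  0.30058064 0.06      ] 0.04964543122464588 0.04803452113814793 0.009112919951967505
[[-0.989  0.145 -0.002]
 [ 0.145  0.989 -0.002]
 [ 0.002 -0.002 -1.   ]] [ 4.49927039e-01  7.49371450e-02  1.30836882e+00 -5.18444911e-04
  1.76068411e+00 -9.75398103e-01]
```

Call:
{"name": "step_arm", "arguments": {
  "series": [-0.0091,0.0137,0,0,0,0,0,0,0.012,0,0,-0.14,0,0,0.012,0,0,-0.14,0,0,0.012,0,0,-0.14,0,0,0.012,0,0,-0.14,0,0,0.012,0,0,-0.14,0,0,0.012,0,0,-0.14,0,0,0.012,0,0,-0.14,0,0,0.012,0,0,-0.14,0,0,0,0,0,0,0,0,0,0,0,0]
}}

```text
time: 10.25
tcp_pos: [0.5315, 0.3004, 0.1187]
eef_rot: [-0.0, -0.466, 0.885, -0.0]
wrist_force: [-0.4, -0.5, -0.2]
opening: 0.088
finger_force: 0.0
```

```bash
python3 - <<'E'
from h import *
c=calibration("wrist");a=read_camera("wrist");cv2.imwrite("pics/w4.png",a);np.savez("w4.npz",**c)
s=readout.read_state();q=s["eef_rot"];M=R.from_quat([*q[1:],q[0]]).as_matrix()
print(s["tcp_pos"],M[:,1].round(3),s["qpos"][5])
cv2.imwrite("pics/w4c.png",cv2.resize(a,None,fx=1.5,fy=1.5))
C=np.array([.5308,.3012,0]);t=np.radians(56);u=np.array([np.cos(t),np.sin(t),0]);v=np.array([-u[1],u[0],0])
print((1.5*proj("wrist",[C+.026*i*u+.007*j*v+[0,0,.06] for i in(-1,1) for j in(-1,1)],c)).round().tolist())
E
```

```text
[0.53178197 0.30079651 0.11937632] [-0.825  0.566 -0.   ] -2.0813139908598743
[[369.0, 270.0], [400.0, 269.0], [371.0, 371.0], [400.0, 370.0]]
```

View pics/w4c.png

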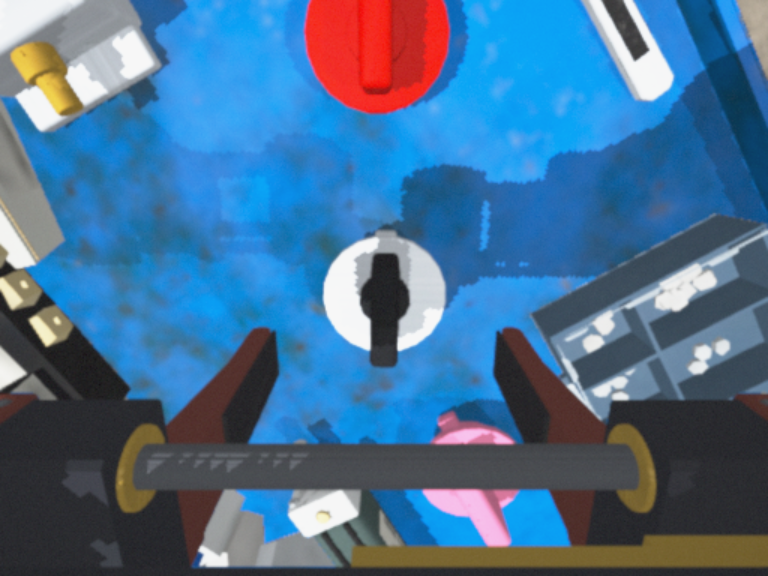

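Seen from close by, the wing (x 370–398, y 254–366) is aligned and centred between the jaws. The flange is centred at about (384,294).

```bash
python3 - <<'E'
from h import *
c=dict(np.load("w4.npz"))
g=lambda x,y,z:onz("wrist",(x/1.5,y/1.5),z,c)
e=np.array([g(x,y,.026) for x,y in((323,294),(446,294),(384,236),(384,353))])[:,:2]
A=np.c_[2*e,np.ones(4)];s=np.linalg.lstsq(A,(e**2).sum(1),rcond=None)[0];print("circ",s[:2],np.sqrt(s[2]+s[0]**2+s[1]**2))
print("wing far end",g(384,366,.06),"lug",g(387,236,.011))
d=s[:2]-[.5315,.3006];t=np.radians(146-90);print("tool x,y off",-(-d@[np.cos(t),np.sin(t)]),d@[-.825,.566])
q=readout.read_state()["eef_rot"];print(R.from_quat([*q[1:],q[0]]).as_matrix()[:,0])
E
```

```text
circ [0.5308575  0.30079203] 0.033886254479832706
wing far end [0.5445218  0.32024265 0.06      ] lug [0.51221611 0.27614784 0.011     ]
tool x,y off -0.00020008549658787658 0.0006387541474853037
[-5.65563988e-01 -8.24704250e-01 -5.24820356e-04]
```

Call:
{"name": "step_arm", "arguments": {
  "series": [0,0,0.02,0,0,0,0,0,0.02,0,0,0,0,0,0.015,0,0,0,0,0,0.01,0,0,0,0,0,0,0,0,0]
}}

```text
time: 10.8
tcp_pos: [0.5308, 0.3011, 0.0521]
eef_rot: [-0.001, -0.468, 0.884, 0.0]
wrist_force: [-0.6, -0.1, -0.0]
opening: 0.0879
finger_force: 0.0
```

Call:
{"name": "step_arm", "arguments": {
  "series": [0,0,0,0,0,0,0,0,0,0,0,0,0,0,0,0,0,0,0,0,0,0,0,0,0,0,0,0,0,0,0,0,0,0,0,0,0,0,0,0,0,0,0,0,0,0,0,0,0,0,0,0,0,0,0,0,0,0,0,0,0,0,0,0,0,0,0,0,0,0,0,0],
  "grip": -1,
  "newtons": 30
}}

```text
time: 12.0
tcp_pos: [0.5316, 0.3015, 0.0537]
eef_rot: [0.0, -0.468, 0.884, -0.0]
wrist_force: [1.7, -0.6, 0.0]
opening: 0.0261
finger_force: 30.0
```

The jaws stopped at 26 mm, so they are on the round hub at the foot of the wing. I'll open a little, go 10 mm higher and grip the wing itself.

Call:
{"name": "step_arm", "arguments": {
  "series": [0,0,0,0,0,0,0,0,0,0,0,0,0,0,0,0,0,0,0,0,-0.005,0,0,0,0,0,-0.005,0,0,0,0,0,0,0,0,0],
  "grip": -0.2
}}

```text
time: 12.6
tcp_pos: [0.532, 0.3019, 0.0651]
eef_rot: [0.001, -0.468, 0.884, -0.0]
wrist_force: [-0.3, 0.5, 0.5]
opening: 0.0352
finger_force: 0.0
```

Call:
{"name": "step_arm", "arguments": {
  "series": [0,0,0,0,0,0,0,0,0,0,0,0,0,0,0,0,0,0,0,0,0,0,0,0,0,0,0,0,0,0,0,0,0,0,0,0,0,0,0,0,0,0],
  "grip": -1,
  "newtons": 40
}}

```text
time: 13.3
tcp_pos: [0.5314, 0.3015, 0.0633]
eef_rot: [-0.0, -0.468, 0.884, -0.0]
wrist_force: [0.6, 0.7, -1.4]
opening: 0.0139
finger_force: 40.0
```

Call:
{"name": "step_arm", "arguments": {
  "series": [0,0,-0.02,0,0,0,0,0,-0.02,0,0,0.1394,0,0,-0.02,0,0,0.1394,0,0,-0.02,0,0,0.1394,0,0,-0.02,0,0,0.1394,0,0,0,0,0,0.1394,0,0,0,0,0,0.1394,0,0,0,0,0,0.1394,0,0,0,0,0,0.1394,-0.0096,-0.0287,0,0,0,0,-0.0096,-0.0287,0,0,0,0,-0.0096,-0.0287,0,0,0,0,-0.0096,-0.0287,0,0,0,0,-0.0096,-0.0287,0,0,0,0,-0.0096,-0.0287,0,0,0,0,-0.0096,-0.0287,0,0,0,0,-0.0096,-0.0287,0,0,0,0,-0.0096,-0.0287,0,0,0,0,0,0,0,0,0,0,0,0,0,0,0,0]
}}

```text
time: 15.3
tcp_pos: [0.5805, 0.0333, 0.1631]
eef_rot: [-0.001, 0.071, 0.997, 0.0]
wrist_force: [0.6, 0.2, -2.3]
opening: 0.0139
finger_force: 40.0
```

```bash
python3 - <<'E'
from h import *
c=calibration("wrist");a=read_camera("wrist");cv2.imwrite("pics/w5.png",a);np.savez("w5.npz",**c)
s=readout.read_state();q=s["eef_rot"];M=R.from_quat([*q[1:],q[0]]).as_matrix()
print(s["tcp_pos"],M.round(4).tolist(),s["opening"],s["wrist_force"])
cv2.imwrite("pics/w5c.png",crop(a,155,140,200,150,4))
E
```

```text
[0.58044832 0.0340482  0.16320327] [[-0.99, 0.1407, -0.0009], [0.1407, 0.99, 0.0006], [0.001, 0.0005, -1.0]] 0.013860594537894084 [ 0.11788537 -0.51020263 -2.31571308]
```

View pics/w5c.png

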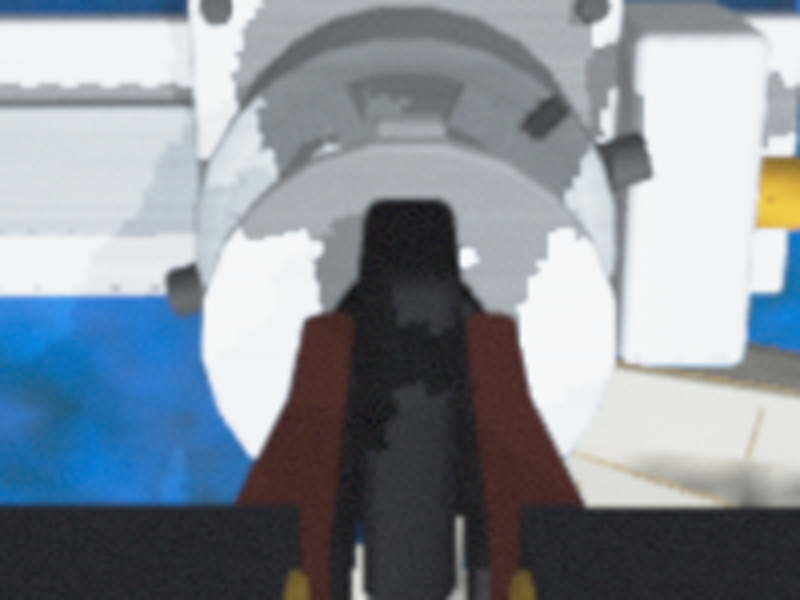

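The cap hangs level over the mouth. Its lug, at (411,128), lines up with the near notch at (408,90), about 0.5 mm off sideways. I'll check along x from the edges.

```bash
python3 - <<'E'
from h import *
c=dict(np.load("w5.npz"))
g=lambda x,y,z:onz("wrist",(155+x/4,140+y/4),z,c)[:2]
ex=np.array([.99,-.1407]);ey=np.array([.1407,.99])
f=lambda e:(round(e@ex*1000,1),round(e@ey*1000,1))
T=np.array([.5805,.0337])
print("tcp",f(T),"flange near",f(g(409,141,.1255)+.034*ex),"wing end",f(g(409,200,.1595)+.026*ex),"rim near",f(g(404,38,.072)+.044*ex),"lug",f(g(411,122,.1105)+.033*ex),"notch outer",f(g(405,80,.072)+.036*ex))
a,b=g(197,250,.072),g(612,250,.072);print("rim lat",f((a+b)/2))
a,b=g(202,345,.1225),g(616,345,.1225);print("fl lat",f((a+b)/2)); print("target",f(np.array([.5808,.0335])))
E
```

```text
tcp (np.float64(570.0), np.float64(115.0)) flange near (np.float64(568.4), np.float64(115.2)) wing end (np.float64(558.7), np.float64(115.1)) rim near (np.float64(572.4), np.float64(114.3)) lug (np.float64(568.3), np.float64(115.5)) notch outer (np.float64(572.7), np.float64(114.5))
rim lat (np.float64(572.3), np.float64(114.3))
fl lat (np.float64(569.9), np.float64(115.1))
target (np.float64(570.3), np.float64(114.9))
```

Call:
{"name": "step_arm", "arguments": {
  "series": [-0.0022,-0.0007,0.006,0,0,0,0,0,0.01,0,0,0,0,0,0.008,0,0,0,0,0,0.002,0,0,0,0,0,0,0,0,0]
}}

```text
time: 15.85
tcp_pos: [0.5823, 0.033, 0.1365]
eef_rot: [-0.001, 0.07, 0.998, -0.0]
wrist_force: [-0.2, -0.4, -1.6]
opening: 0.0139
finger_force: 40.0
```

Call:
{"name": "step_arm", "arguments": {
  "series": [0,0,0.002,0,0,0,0,0,0.002,0,0,0,0,0,0,0,0,0]
}}

```text
time: 16.15
tcp_pos: [0.5828, 0.0327, 0.1336]
eef_rot: [0.0, 0.07, 0.998, -0.0]
wrist_force: [-0.1, -0.8, -1.6]
opening: 0.0135
finger_force: 40.0
```

Call:
{"name": "step_arm", "arguments": {
  "series": [0,0,0.002,0,0,0,0,0,0.001,0,0,0,0,0,0,0,0,0]
}}

```text
time: 16.45
tcp_pos: [0.5827, 0.0327, 0.1304]
eef_rot: [-0.0, 0.07, 0.998, -0.0]
wrist_force: [-1.1, -0.4, -2.1]
opening: 0.0135
finger_force: 40.0
```

Call:
{"name": "step_arm", "arguments": {
  "series": [0,0,0.002,0,0,0,0,0,0.002,0,0,0,0,0,0,0,0,0]
}}

```text
time: 16.75
tcp_pos: [0.5826, 0.0327, 0.1261]
eef_rot: [-0.0, 0.07, 0.998, -0.0]
wrist_force: [1.0, -0.1, -2.1]
opening: 0.0137
finger_force: 40.0
```

Call:
{"name": "step_arm", "arguments": {
  "series": [0,0,0.002,0,0,0,0,0,0.002,0,0,0,0,0,0,0,0,0]
}}

```text
time: 17.05
tcp_pos: [0.5826, 0.0327, 0.1221]
eef_rot: [-0.0, 0.07, 0.998, -0.0]
wrist_force: [0.3, 0.2, -2.8]
opening: 0.014
finger_force: 40.0
```

Call:
{"name": "step_arm", "arguments": {
  "series": [0,0,0.002,0,0,0,0,0,0.002,0,0,0,0,0,0,0,0,0]
}}

```text
time: 17.35
tcp_pos: [0.5826, 0.0327, 0.1181]
eef_rot: [-0.0, 0.07, 0.998, -0.0]
wrist_force: [-0.5, -0.3, -1.8]
opening: 0.0136
finger_force: 40.0
```

Call:
{"name": "step_arm", "arguments": {
  "series": [0,0,0.0015,0,0,0,0,0,0.001,0,0,0,0,0,0,0,0,0]
}}

```text
time: 17.65
tcp_pos: [0.5828, 0.0327, 0.116]
eef_rot: [-0.0, 0.07, 0.998, -0.0]
wrist_force: [0.5, 0.4, -1.1]
opening: 0.0136
finger_force: 40.0
```

Call:
{"name": "step_arm", "arguments": {
  "series": [0,0,0.001,0,0,0,0,0,0,0,0,0]
}}

```text
time: 17.85
tcp_pos: [0.5829, 0.0327, 0.1154]
eef_rot: [0.0, 0.07, 0.998, -0.0]
wrist_force: [0.5, 0.1, -0.7]
opening: 0.0137
finger_force: 40.0
```

Call:
{"name": "step_arm", "arguments": {
  "series": [0,0,0.001,0,0,0,0,0,0,0,0,0]
}}

```text
time: 18.05
tcp_pos: [0.5829, 0.0326, 0.1153]
eef_rot: [0.001, 0.07, 0.998, -0.0]
wrist_force: [-1.8, -0.6, 4.9]
opening: 0.0137
finger_force: 40.0
```

Call:
{"name": "step_arm", "arguments": {
  "series": [0,0,0.001,0,0,0,0,0,0,0,0,0]
}}

```text
time: 18.25
tcp_pos: [0.583, 0.0327, 0.1153]
eef_rot: [0.001, 0.07, 0.998, 0.0]
wrist_force: [-5.0, -0.6, 8.6]
opening: 0.0136
finger_force: 40.0
```

Call:
{"name": "step_arm", "arguments": {
  "series": [0,0,-0.001,0,0,0,0,0,0,0,0,0.1,0,0,0,0,0,0.1,0,0,0,0,0,0.1,0,0,0,0,0,0]
}}

```text
time: 18.75
tcp_pos: [0.5834, 0.0327, 0.1154]
eef_rot: [0.001, 0.22, 0.976, 0.0]
wrist_force: [-1.0, -0.5, 5.2]
opening: 0.0138
finger_force: 40.0
```

Call:
{"name": "step_arm", "arguments": {
  "series": [0,0,0,0,0,0.1,0,0,0,0,0,0.1,0,0,0,0,0,0.1,0,0,0,0,0,0.1,0,0,0,0,0,0.06,0,0,0,0,0,0]
}}

```text
time: 19.35
tcp_pos: [0.5834, 0.0327, 0.1153]
eef_rot: [0.001, 0.436, 0.9, 0.001]
wrist_force: [-0.5, 0.0, 4.2]
opening: 0.0138
finger_force: 40.0
```

```bash
python3 - <<'E'
from h import *
s=readout.read_state();q=s["eef_rot"];M=R.from_quat([*q[1:],q[0]]).as_matrix()
print(s["tcp_pos"],np.degrees(np.arctan2(M[1,1],M[0,1])),s["wrist_force"],s["wrist_torque"],s["opening"])
E
```

```text
[0.58341915 0.03271454 0.11532018] 38.32389208994268 [-0.47605512  0.03878854  4.19568181] [-0.02050626  0.26812653 -0.0839977 ] 0.013761218966036111
```

Call:
{"name": "step_arm", "arguments": {
  "series": [0,0,0,0,0,0.024,0,0,0,0,0,0,0,0,0,0,0,0]
}}

```text
time: 19.65
tcp_pos: [0.5834, 0.0327, 0.1153]
eef_rot: [0.001, 0.446, 0.895, 0.001]
wrist_force: [0.0, -0.2, 5.7]
opening: 0.0136
finger_force: 40.0
```

```bash
python3 - <<'E'
from h import *
s=readout.read_state();q=s["eef_rot"];M=R.from_quat([*q[1:],q[0]]).as_matrix()
print(s["tcp_pos"],np.degrees(np.arctan2(M[1,1],M[0,1])),s["wrist_force"])
a=read_camera("wrist");b=read_camera("scene");cv2.imwrite("pics/w6.png",a);cv2.imwrite("pics/s6.png",b)
u=crop(a,120,90,270,200,2);v=crop(b,225,150,125,100,4)[:400,:500]
w=np.zeros((400,u.shape[1],3),np.uint8);cv2.imwrite("pics/f6.png",np.hstack([crop(a,160,90,190,200,2),v[:, :420]]))
E
```

```text
[0.58339207 0.03273035 0.11530723] 37.05148995501114 [ 0.01472689 -0.23632652  5.65753462]
```

View pics/f6.png

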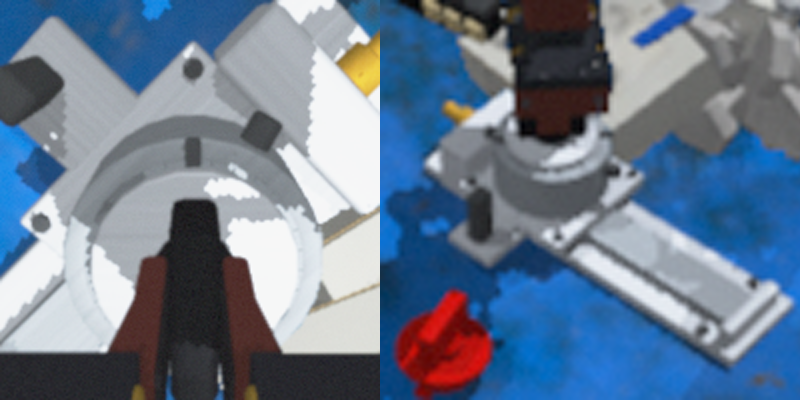

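The wing points at the near rib (192,150), the flange is down, and the carriage is at the block. I'll nudge gently toward the stop to make sure it's home.

Call:
{"name": "step_arm", "arguments": {
  "series": [0.001,0.001,0,0,0,0,0.0005,0.0005,0,0,0,0,0,0,0,0,0,0]
}}

```text
time: 20.05
tcp_pos: [0.5836, 0.0333, 0.1154]
eef_rot: [0.002, 0.446, 0.895, -0.001]
wrist_force: [-1.4, -4.9, 5.0]
opening: 0.0135
finger_force: 40.0
```

Call:
{"name": "step_arm", "arguments": {
  "series": [0.0007,0.0007,0,0,0,0,0.0007,0.0007,0,0,0,0,0,0,0,0,0,0]
}}

```text
time: 20.35
tcp_pos: [0.584, 0.0341, 0.1155]
eef_rot: [0.002, 0.447, 0.895, -0.002]
wrist_force: [-1.9, -8.4, 6.5]
opening: 0.0137
finger_force: 40.0
```

Call:
{"name": "step_arm", "arguments": {
  "series": [0.0007,0.0007,0,0,0,0,0.0007,0.0007,0,0,0,0,0,0,0,0,0,0]
}}

```text
time: 20.65
tcp_pos: [0.5841, 0.0345, 0.1156]
eef_rot: [0.002, 0.447, 0.895, -0.003]
wrist_force: [-2.4, -13.9, 6.5]
opening: 0.0137
finger_force: 40.0
```

```bash
python3 - <<'E'
from h import *
s=readout.read_state();q=s["eef_rot"];M=R.from_quat([*q[1:],q[0]]).as_matrix()
print(s["tcp_pos"],np.degrees(np.arctan2(M[1,1],M[0,1])),s["wrist_force"])
E
```

```text
[0.58405218 0.03452226 0.11558823] 36.90025539928349 [ -2.35104221 -13.93066527   6.54828709]
```

Call:
{"name": "step_arm", "arguments": {
  "series": [-0.001,-0.001,0,0,0,0,-0.0008,-0.0008,0,0,0,0,0,0,0,0,0,0,0,0,0,0,0,0]
}}

```text
time: 21.05
tcp_pos: [0.584, 0.0341, 0.1154]
eef_rot: [0.002, 0.446, 0.895, -0.001]
wrist_force: [-0.6, -7.2, 5.7]
opening: 0.0137
finger_force: 40.0
```

```bash
python3 - <<'E'
from h import *
s=readout.read_state();q=s["eef_rot"];M=R.from_quat([*q[1:],q[0]]).as_matrix()
print(s["tcp_pos"],np.degrees(np.arctan2(M[1,1],M[0,1])),s["wrist_force"],s["finger_force"])
from workcell import ticket
print(ticket.sign_off())
E
```

```text
[0.584003   0.03414034 0.11540992] 36.97076430914346 [-0.61060901 -7.17087228  5.74134086] 40.00144422054291
the job is handed in; nothing more can be done
None
```

I handed the job in at about 21 s: the carriage is home against its stop, and the cap is seated and turned about 45° so the wing points at the vent marks. The wing is still gripped at 40 N, and the union, elbow and gauge were not touched.

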